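# Hang the scraper on the crowded fork rack

### The arm

A 6-joint arm with a two-finger parallel gripper is mounted at the origin on the work surface. World frame = base frame: x ahead of the robot, y to its left, z up, the work surface at z = 0. Lengths are in m, angles in rad, forces in N, time in s.
With the tool pointing down it reaches from about 0.275 to 0.825 m from the base axis. Payload 4.9 kg.
Tool frame: the origin (TCP) lies midway between the tips of the shut fingers; the grasp point (between the pads) lies 19 mm behind it (grip_point_offset is the distance from the TCP to the grasp point, in m); z points along the fingers, x is the direction in which the jaws open and shut, and the axes are right-handed (so a half turn about z gives the same grasp; the last joint's range is limited). The gripper opens to 85 mm and grips with 20 to 120 N. Pads are 22 mm wide; open, the fingers measure 114 mm over their backs; the gripper's body (76 mm by 85 mm) begins 54 mm behind the grasp point. The pads swing forward as they close: fully open they stand 13 mm farther back than shut.
Start: joints at [-1.422, 0.326, -0.193, 1.052, 0, 1.437], TCP at [0.153, -0.528, 0.231] pointing down, gripper open.
Joint ranges: [-2.65, 2.65], [-0.97, 1.79], [-1.3, 1.35], [-1.93, 2.1], [-1.47, 1.37], [-3.14, 3.14]. Speed limits (rad/s): [2.57, 2.57, 3.14, 3.14, 3.14, 3.14].

### API

Orientations are given as a rotation vector (axis times angle).
In Python, from cell import * gives the robot as it stands. Calls block until the motion is done:
- movep(position, orientation): joint-space move of the TCP to a pose.
- move_l(position, velocity=0.15, rot=None, until_force=None): straight line of the TCP; rot=None keeps the orientation; velocity is the mean speed in m/s. With until_force (N) it stops when the force on the tool has changed by that much, and returns True; else False.
- set_joints(angles): joint-space move.
- let_go() and grab(newtons=None): open the fingers fully, or close them until they stop; newtons is the grip in N (None keeps the last).
- sleep(seconds).
- ik(position, orientation): joint angles nearest the present ones, or None.
- get_state(): the state.
- grab_frame(name): name is "side" or "top" or "wrist"; returns a dict with "img" (384x512x3 uint8, red, green, blue), "fx", "fy", "cx", "cy" (pixels), "cam_to_world" (4x4, takes a point from camera to world coordinates); the wrist camera has in their place "T_tool_cam" (4x4, takes a point from camera to tool coordinates, whose origin is the TCP and whose axes are the tool frame's). Camera axes: x right, y down, z forward; pixel columns grow to the right and rows downward; lengths in m; the calibration is good to about 2 mm. The wrist camera is an equidistant fisheye: a pixel r from the principal point sees the ray r / f radians off the axis. A picture is of the moment at which its call begins: read the wrist's pose just before it. There is no depth.
A pose or a line that the arm cannot do raises MotionError and nothing moves.
- sign_off(): hands the job in, once; it reports no verdict.
Trained networks look in the newest picture that a camera, given by its name, has taken for a name from the list of things; names that differ only in an ending like _2 or _b are one class to them, and where a whole thing is asked for, a point or a joint stands for the part that bears it (a point fixed in the world has none). Each returns a list of dicts, best first, with "score" (0 to 1); they miss things now and then, are a little off and sometimes report something else, mostly with a low value. They report only what shows in the picture. A call takes as long as a camera call. They do not tell look-alikes from the thing itself.
- spot_in(camera, name): "centre" ([column, row] in pixels, amid what is visible of it).
- silhouettes(camera, name): "mask" (384x512 bool, what is visible of it) and "centre" ([column, row] in pixels, amid what is visible of it).
- tip_of(camera, name): "centre" ([column, row] in pixels: a listed point, or the origin of a listed thing).
The state is a dict: "clock": time; "q": joint angles; "joint_velocities": joint speeds; "tau": joint torques, N m; "position": TCP position; "eef_rot": TCP orientation; "contact_force": force on the tool from outside, world axes, zero at the start; "wrist_torque": the same for the moment, N m; "finger_gap": opening from 0.0 (shut) to 1.0 (fully open).
Only numpy, scipy, OpenCV 4.12 (cv2) and the standard library are available. Lean on these libraries where they do the work, as an engineer would, in place of code of your own. Each camera call takes 0.05 s, during which the arm holds its last target. There are 200 camera calls.

### The job

Take the red-handled scraper out of the drying stand and hang it, handle up and blade square to the rack like its neighbours, on the one empty forked hook. That fork has been pushed some unknown way back in its clamp, so feel gently for its back stop, then lower the scraper fully home between the stop and the raised lips before you let go. Do not press hard, do not knock the tools hanging on either side, and leave the cups and the bottle where they are.

Things in the scene. Friction and masses are not known exactly. Their poses are not given: they have to be found in the camera images.
- scraper: Paint scraper, red handle, hanging upright in the stand's slot at the start, 0.11 to 0.2 kg. Origin: centre of the underside of its round collar (32 mm across, 8 mm thick). z up along the handle, y across handle and blade. Below the origin: round shank 10 mm across down to z = -47 mm, flat blade 3 mm thick, 40 mm wide along y, z = -45 to -100 mm.
- stand: Plywood drying stand, 80 (x) by 88 (y) mm, 125 mm high, fixed. Origin: centre of its underside. Its 18 mm thick top has a slot 14 mm along x by 48 mm along y in the middle; the scraper's collar rests on the top, shank and blade hang in the slot: lift it straight up by at least 105 mm to clear.
- rack: Wooden rack, fixed, on two feet; its beam, 324 mm long along y, carries five forked hooks 60 mm apart (y = -120 to 120 mm). Origin: on the table under the middle hook; the neighbours' seats lie at x = 0. x points from the forks to the beam, away from the robot; z up. The beam fills x = 57 to 83 mm, z = 126 to 152 mm.
- free_hook: The one empty hook: a dark clamp on the beam (x = 79 to 109 mm, screw top at z = 18 mm) holding a steel fork that points to -x, towards the robot. Origin: where the seat's middle would be, on the prongs' upper face 150 mm above the table, with the fork pulled right out. The fork really stands 4 to 44 mm farther to +x, which no pose shows; it is clamped and does not give to gentle pushes.
- knife: Neighbour, hanging loose on another hook of the rack: palette knife with a dark wooden handle 72 mm tall above its collar and a narrow steel blade 18 mm wide. Same collar (32 mm) and same frame as the scraper; handle 26 mm along y.
- spreader: Neighbour, hanging loose on another hook of the rack: spreader with a yellow handle 76 mm tall and a white notched blade 36 mm wide. Same collar (32 mm) and same frame as the scraper; handle 26 mm along y.
- brush: Neighbour, hanging loose on another hook of the rack: flat brush with a pale wooden handle 80 mm tall and a 34 mm wide head. Same collar (32 mm) and same frame as the scraper; handle 26 mm along y.
- filler: Neighbour, hanging loose on another hook of the rack: filling knife with a blue handle 70 mm tall and a steel blade 38 mm wide. Same collar (32 mm) and same frame as the scraper; handle 26 mm along y.
- cup_blue: Blue mixing cup with a stir stick, loose on the table, 68 mm across the rim, 95 mm high, stick to 165 mm. Origin: centre of its underside.
- cup_amber: Orange mixing cup with a stir stick, loose on the table, 68 mm across the rim, 95 mm high, stick to 165 mm. Origin: centre of its underside.
- bottle: White paint bottle, loose on the table, 56 mm across, 160 mm high. Origin: centre of its underside.
- scraper_grip (a point): Where to pinch the scraper's red handle, 60 mm above the scraper's origin; same axes. The handle is 18 mm along x (pinch it this way: the neighbours stand on the y sides) by 26 mm along y, from 8 to 90 mm above the scraper's origin.
- pulled_out_seat (a point): At the hook origin. From the fork's true seat middle: two prongs 8 mm wide, 10 deep, 16 mm gap, ends at x = -21.5 mm; on each end a lip x = -21.5 to -15.5 mm, 8 mm high; back stop face at x = +17.5 mm, 32 mm wide, 28 mm high. Shank enters from -x, collar above the lips; the round collar drops in with 1.5 mm to spare before and behind (lips stand off its middle); home = scraper origin at z 0.
Mind the look-alikes: they are no part of the job. Leave any green look-alike of the stand alone.

How it is judged:
On the way, in this order (a step that is already met when the one before it is completed fails the run):
1. the scraper is lifted clear of the drying stand (z of scraper in the frame of stand above 0.225 m and contact force between scraper and stand below 0.1 N), for 0.1 s.
2. the gripped scraper rests fully home in the empty fork (z of scraper in the frame of free_hook between -0.003 and 0.003 m and y of scraper in the frame of free_hook between -0.006 and 0.006 m and x of scraper in the frame of free_hook between 0 and 0.05 m and angle between scraper's own z axis and vertical below 0.1 rad and angle between the y axis of scraper and the y axis of free_hook, either way round below 0.2 rad and contact force between the fingers and scraper above 1 N and contact force between scraper and free_hook above 0.3 N), for 0.1 s.
At the end, for the whole second after the job is handed in: Scraper released, at rest in the empty fork: collar within 3 mm of the prongs' top, 6 mm sideways of the hook's middle and at x = 0 to 50 mm of it, upright to 0.1 rad, square to 0.2 rad. Neighbours within 10 mm and 0.15 rad of upright, cups and bottle within 20 mm of their starts (z of scraper in the frame of free_hook between -0.003 and 0.003 m and y of scraper in the frame of free_hook between -0.006 and 0.006 m and x of scraper in the frame of free_hook between 0 and 0.05 m and angle between scraper's own z axis and vertical below 0.1 rad and angle between the y axis of scraper and the y axis of free_hook, either way round below 0.2 rad and contact force between the fingers and scraper below 0.1 N and linear speed of scraper below 0.02 m/s and angular speed of scraper below 0.2 rad/s and distance of each of knife, spreader, brush, filler from where it was at the start of the episode below 0.01 m and angle between each of knife, spreader, brush, filler's own z axis and vertical below 0.15 rad and distance of each of cup_blue, cup_amber, bottle from where it was at the start of the episode below 0.02 m); the robot touches nothing.
It fails at once if the scraper is pressed against the hook with more than 30 N (contact force between scraper and free_hook above 30 N).
It fails at once if a neighbouring tool is knocked (more than 3 N from the scraper, fingers or arm, or shifted by more than 10 mm or tilted over 0.25 rad) (contact force between any of scraper, the fingers, the arm and knife above 3 N or distance of any of knife, spreader, brush, filler from where it was at the start of the episode above 0.01 m or angle between any of knife, spreader, brush, filler's own z axis and vertical above 0.25 rad or contact force between any of scraper, the fingers, the arm and spreader above 3 N or contact force between any of scraper, the fingers, the arm and brush above 3 N or contact force between any of scraper, the fingers, the arm and filler above 3 N).
It fails at once if a cup or the bottle is pushed more than 20 mm (distance of any of cup_blue, cup_amber, bottle from where it was at the start of the episode above 0.02 m).
It also fails if it takes over 61 s, if anything falls off the work surface, if the arm or the gripper's body presses on something with over 40 N, if the wrist force passes 120 N, or if a joint passes its speed limit or range.

## Working session

There is one attempt and no reset: what is moved stays moved. The work goes in short steps, each a Python script; the robot and the scene stay as the last script left them, time stands still between calls to the robot, and variables do not carry over. Pictures are saved under pics/ and viewed, about 8 in all and at most 12, crops included, and the job is handed in when it is done.

```bash
mkdir -p pics; ls; python3 - <<'E'
from cell import *
import cv2,numpy as np
s=get_state();print(s['clock'],s['position'],s['eef_rot'],s['finger_gap'])
for c in ["side","top"]:
    f=grab_frame(c);cv2.imwrite(f"pics/{c}0.png",f["img"][:,:,::-1]);print(c,f["fx"],f["cx"],f["cy"],np.round(f["cam_to_world"],3).tolist())
    for n in ["scraper","stand","rack","free_hook","scraper_grip","pulled_out_seat","knife","spreader","brush","filler","cup_blue","cup_amber","bottle"]:
        print(n,[(np.round(d["centre"]).tolist(),round(d["score"],2)) for d in tip_of(c,n)[:3]])
E
```

```text
pics
0.0 [ 0.15337706 -0.52755987  0.23049441] [-2.51134864e+00  1.88549559e+00  2.00632575e-03] 0.9984326422650718
side 479.3160112359875 256.21567691705366 189.5829408167051 [[0.962, -0.151, 0.227, 0.298], [-0.272, -0.465, 0.843, -0.924], [-0.022, -0.872, -0.488, 0.709], [0.0, 0.0, 0.0, 1.0]]
scraper [([236.0, 302.0], 0.71)]
stand [([195.0, 315.0], 0.77), ([240.0, 354.0], 0.74), ([258.0, 161.0], 0.28)]
rack []
free_hook [([256.0, 171.0], 0.76), ([247.0, 155.0], 0.71)]
scraper_grip [([239.0, 275.0], 0.79)]
pulled_out_seat [([258.0, 173.0], 0.82), ([279.0, 181.0], 0.51)]
knife [([369.0, 314.0], 0.72), ([255.0, 158.0], 0.6), ([338.0, 353.0], 0.54)]
spreader [([276.0, 180.0], 0.7)]
brush [([286.0, 192.0], 0.77), ([260.0, 162.0], 0.37)]
filler [([250.0, 155.0], 0.76)]
cup_blue []
cup_amber [([370.0, 315.0], 0.87)]
bottle [([221.0, 182.0], 0.61), ([242.0, 353.0], 0.33)]
top 434.44259261903073 253.5616589902823 196.68500649112335 [[-0.024, -0.988, 0.151, 0.345], [-1.0, 0.027, 0.016, 0.026], [-0.019, -0.151, -0.988, 1.443], [0.0, 0.0, 0.0, 1.0]]
scraper [([369.0, 228.0], 0.56)]
stand [([361.0, 237.0], 0.96), ([324.0, 257.0], 0.59)]
rack [([376.0, 234.0], 0.47)]
free_hook [([227.0, 185.0], 0.52)]
scraper_grip [([373.0, 230.0], 0.55), ([186.0, 181.0], 0.18)]
pulled_out_seat [([227.0, 183.0], 0.55)]
knife [([207.0, 181.0], 0.53)]
spreader [([148.0, 206.0], 0.56), ([249.0, 176.0], 0.54), ([209.0, 181.0], 0.41)]
brush [([267.0, 170.0], 0.73)]
filler [([187.0, 181.0], 0.67)]
cup_blue [([373.0, 178.0], 0.56), ([364.0, 236.0], 0.46)]
cup_amber []
bottle [([149.0, 210.0], 0.95)]
```

```bash
python3 - <<'E'
import cv2
a=cv2.imread("pics/side0.png");b=cv2.imread("pics/top0.png")
c1=cv2.resize(a,(800,600),interpolation=3);cv2.imwrite("pics/s1.png",c1)
cv2.imwrite("pics/t1.png",cv2.resize(b[130:310,120:420],(800,480),interpolation=3))
E
```

```text
(no output)
```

View pics/s1.png

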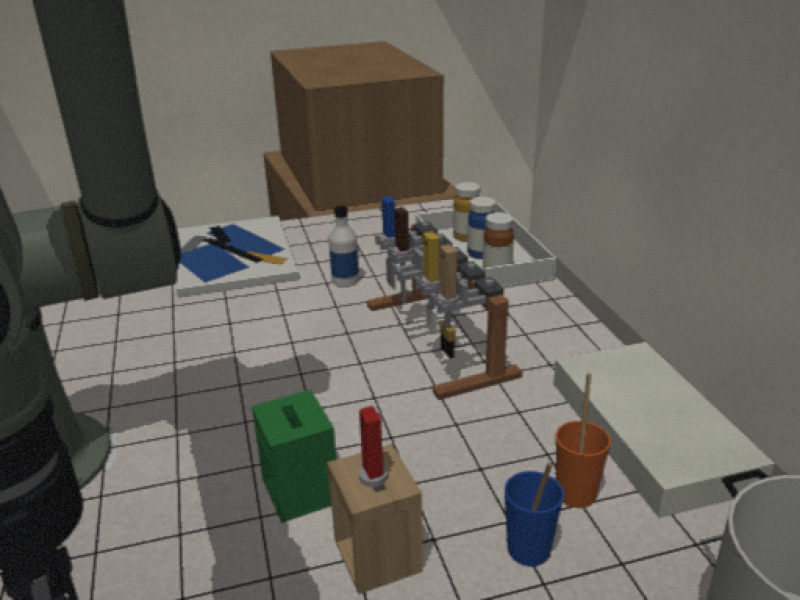

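View pics/t1.png

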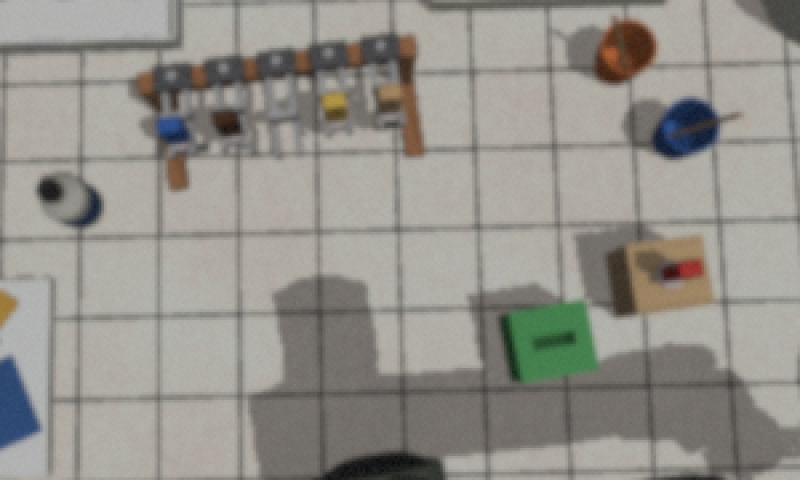

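The red scraper at side px (236,302) / top px (372,233) is in the plain plywood stand. The green stand at side (190,290) / top (325,257) is the look-alike and is empty. The blue-, dark-, yellow- and pale-handled tools hang on the rack, with the middle hook (top px ~(226,172)) empty.

```bash
cat > h.py <<'E'
from cell import *
import cv2,numpy as np
from scipy.spatial.transform import Rotation as R
def ray(f,uv,T=None):
    if T is None:
        T=f["cam_to_world"]; d=np.array([(uv[0]-f["cx"])/f["fx"],(uv[1]-f["cy"])/f["fy"],1])
    else:
        a=np.array([(uv[0]-f["cx"])/f["fx"],(uv[1]-f["cy"])/f["fy"]]);r=np.linalg.norm(a)+1e-12
        d=np.r_[a/r*np.sin(r),np.cos(r)]
    T=np.asarray(T);d=T[:3,:3]@d
    return T[:3,3],d/np.linalg.norm(d)
def atz(r,z): return r[0]+r[1]*(z-r[0][2])/r[1][2]
def tri(rs):
    A=np.zeros((3,3));b=np.zeros(3)
    for p,d in rs:
        M=np.eye(3)-np.outer(d,d);A+=M;b+=M@p
    x=np.linalg.solve(A,b);return x,max(np.linalg.norm((np.eye(3)-np.outer(d,d))@(x-p)) for p,d in rs)
def wrist():
    s=get_state();T=np.eye(4);T[:3,:3]=R.from_rotvec(s["eef_rot"]).as_matrix();T[:3,3]=s["position"]
    f=grab_frame("wrist");return f,T@np.asarray(f["T_tool_cam"])
def down(yaw): # tool z down, tool x along (cos yaw, sin yaw)
    c,s=np.cos(yaw),np.sin(yaw)
    return R.from_matrix(np.array([[c,s,0],[s,-c,0],[0,0,-1]]))
E
python3 - <<'E'
from h import *
fs=grab_frame("side");ft=grab_frame("top")
def p(n,x): print(n,np.round(x,4).tolist() if not isinstance(x,tuple) else (np.round(x[0],4).tolist(),round(x[1],4)))
p("scraper",tri([ray(fs,(236,302)),ray(ft,(372,233))]))
p("sc side z.125",atz(ray(fs,(236,302)),.125));p("sc top z.129",atz(ray(ft,(372,233)),.129))
p("stand top",atz(ray(ft,(361,237)),0));p("grip side .185",atz(ray(fs,(239,275)),.185))
for n,u,v in [("brush",(286,192),(267,170)),("spreader",(276,180),(249,176)),("free",(257,172),(227,183)),("knife",(255,158),(207,181)),("filler",(250,155),(187,181))]:
    p(n+" tri",tri([ray(fs,u),ray(ft,v)]));p(" side",atz(ray(fs,u),.15));p(" top",atz(ray(ft,v),.15))
# masks orientation
for n in ["brush","spreader","knife","filler","free_hook","rack","stand"]:
    for c,f in (("top",ft),("side",fs)):
        print(c,n,[(np.round(d["centre"]).tolist(),round(d["score"],2),cv2.boundingRect(d["mask"].astype(np.uint8))) for d in silhouettes(c,n)[:2]])
# stand top corners from colour
hsv=cv2.cvtColor(ft["img"],cv2.COLOR_RGB2HSV);m=cv2.inRange(hsv,(10,50,110),(25,255,255));m[:, :345]=0;m[:200]=0
cs,_=cv2.findContours(m,0,2);c=max(cs,key=cv2.contourArea);r=cv2.minAreaRect(c);print(r);b=cv2.boxPoints(r)
for q in b:p("corner",atz(ray(ft,q),.125))
# beam clamps (z .168)
for q in [(172,76),(224,69),(277,62),(328,54),(381,47)]:
    p("clamp",atz(ray(ft,(q[0]/2.6667+120,q[1]/2.6667+130)),.165))
E
```

```text
scraper ([0.4251, -0.3048, 0.1339], np.float64(0.0012))
sc side z.125 [0.4258, -0.2952, 0.125]
sc top z.129 [0.4266, -0.3062, 0.129]
stand top [0.4223, -0.3019, 0.0]
grip side .185 [0.4333, -0.2968, 0.185]
brush tri ([0.6224, 0.0044, 0.1522], np.float64(0.0014))
 side [0.6222, 0.0078, 0.15]
 top [0.6243, 0.0041, 0.15]
spreader tri ([0.6096, 0.0582, 0.1576], np.float64(0.0039))
 side [0.6182, 0.0723, 0.15]
 top [0.6072, 0.0592, 0.15]
free tri ([0.586, 0.1264, 0.1513], np.float64(0.0012))
 side [0.5853, 0.1287, 0.15]
 top [0.5875, 0.1263, 0.15]
knife tri ([0.5945, 0.1853, 0.1622], np.float64(0.0016))
 side [0.6029, 0.2103, 0.15]
 top [0.5953, 0.187, 0.15]
filler tri ([0.5988, 0.2492, 0.1422], np.float64(0.0003))
 side [0.595, 0.2331, 0.15]
 top [0.597, 0.2479, 0.15]
top brush [([270.0, 168.0], 0.5, (261, 161, 10, 17))]
side brush [([288.0, 184.0], 0.64, (280, 156, 15, 74))]
top spreader [([247.0, 173.0], 0.65, (241, 164, 11, 16))]
side spreader [([279.0, 173.0], 0.89, (270, 148, 12, 65)), ([238.0, 284.0], 0.65, (230, 260, 18, 54))]
top knife [([208.0, 179.0], 0.5, (198, 170, 14, 14))]

[... 318 characters left out ...]
8, 48, 22))]
top rack [([237.0, 156.0], 0.79, (171, 143, 108, 58))]
side rack [([310.0, 220.0], 0.97, (235, 146, 100, 110))]
top stand [([366.0, 235.0], 0.92, (348, 218, 39, 30)), ([326.0, 258.0], 0.63, (307, 243, 37, 30))]
side stand [([241.0, 330.0], 0.82, (210, 285, 61, 94)), ([191.0, 292.0], 0.72, (162, 250, 54, 84))]
((370.5810852050781, 231.98651123046875), (27.45462989807129, 29.42742156982422), 80.53767395019531)
corner [0.4649, -0.2548, 0.125]
corner [0.4773, -0.3433, 0.125]
corner [0.3954, -0.3511, 0.125]
corner [0.3831, -0.2635, 0.125]
clamp [0.6636, 0.2529, 0.165]
clamp [0.67, 0.1937, 0.165]
clamp [0.6765, 0.1333, 0.165]
clamp [0.6841, 0.0752, 0.165]
clamp [0.6906, 0.0148, 0.165]
```

```bash
python3 - <<'E'
from h import *
for k in (0,np.pi):
  for pos,y in (((.429,-.303,.30),.139),((.6,.125,.21),.113),((.6,.125,.35),.113)):
    q=ik(pos,down(y+k).as_rotvec());print(k,None if q is None else np.round(q,2))
E
python3 - <<'E'
from h import *
q=[ik((.429,-.303,.33),down(.139+k).as_rotvec()) for k in (0,np.pi)]
cur=get_state()["q"]
k=min((0,1),key=lambda i:9 if q[i] is None else abs(q[i][5]-cur[5])); print(k)
movep((.429,-.303,.33),down(.139+k*np.pi).as_rotvec())
print(get_state()["clock"],get_state()["q"])
f,T=wrist();cv2.imwrite("pics/w1.png",f["img"][:,:,::-1])
print(f["fx"],f["cx"],f["cy"])
for n,z in (("scraper",.125),("scraper_grip",.185),("stand",0)):
  for d in tip_of("wrist",n)[:2]: print(n,d["score"],np.round(d["centre"]),np.round(atz(ray(f,d["centre"],T),z),4))
m=cv2.cvtColor(f["img"],cv2.COLOR_RGB2HSV)
m=cv2.inRange(m,(0,120,60),(8,255,255))|cv2.inRange(m,(172,120,60),(180,255,255))
cs,_=cv2.findContours(m,0,2);c=max(cs,key=cv2.contourArea);r=cv2.minAreaRect(c);print(cv2.contourArea(c),r)
for b in cv2.boxPoints(r):print(b,np.round(atz(ray(f,b,T),.215),4))
E
```

```text
0 [-0.76  0.24 -0.13  1.2   0.    0.68]
0 [ 0.09  0.46 -0.05  1.06  0.    1.54]
0 [0.09 0.41 0.23 1.39 0.   1.54]
3.141592653589793 [-0.76  0.24 -0.13  1.2   0.   -2.47]
3.141592653589793 [ 0.09  0.46 -0.05  1.06  0.   -1.6 ]
3.141592653589793 [ 0.09  0.41  0.23  1.39  0.   -1.6 ]
0
3.5833 [-7.56801626e-01  2.34146132e-01 -6.73082569e-02  1.26986646e+00
 -4.15008015e-04  6.76553169e-01]
297.3186396354542 256.98521483404505 193.50033818646074
scraper_grip 0.85 [256. 181.] [ 0.4271 -0.3036  0.185 ]
stand 0.94 [221.  67.] [ 0.3534 -0.1714  0.    ]
stand 0.89 [257. 156.] [ 0.4284 -0.3061  0.    ]
689.0 ((256.5, 181.5), (41.0, 19.0), 90.0)
[247. 161.] [ 0.416  -0.2798  0.215 ]
[266. 161.] [ 0.4324 -0.2775  0.215 ]
[266. 202.] [ 0.4379 -0.3145  0.215 ]
[247. 202.] [ 0.4209 -0.3169  0.215 ]
```

View pics/w1.png

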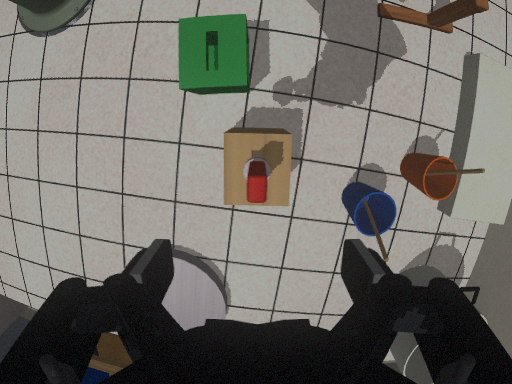

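The handle is centred at wrist px (257,181) and square to the jaws. The plywood stand is at (257,168), the green one at (213,53), and the cups are clear of the fingers at (370,210) and (430,175). Next I grasp and lift.

```bash
python3 - <<'E'
from h import *
x,y=.4273,-.3032
rv=down(.139).as_rotvec()
print(move_l((x,y,.24),.15,rot=rv)); print(move_l((x,y,.166),.08,until_force=8))
s=get_state();print(s["position"],s["contact_force"])
grab(50);s=get_state();print(s["finger_gap"],s["contact_force"],s["wrist_torque"])
print(move_l((x,y,.305),.12)); sleep(.15);s=get_state();print(s["clock"],s["position"],s["finger_gap"],s["contact_force"],s["wrist_torque"])
# transfer: up then in front of the free hook (rack frame yaw .113)
yaw=.113;ex=np.array([np.cos(yaw),np.sin(yaw)]);o=np.array([.583,.1235])
p=o-.13*ex
movep((*p,.305),down(yaw).as_rotvec());s=get_state();print(s["clock"],s["position"],s["finger_gap"])
for c in("wrist","side","top"):
  if c=="wrist": f,T=wrist()
  else: f,T=grab_frame(c),None
  cv2.imwrite(f"pics/{c}2.png",f["img"][:,:,::-1])
  for n,z in(("pulled_out_seat",.15),("free_hook",.15),("spreader",.15),("knife",.15),("brush",.15),("filler",.15),("scraper",.264)):
    for d in tip_of(c,n)[:2]: print(c,n,round(d["score"],2),np.round(d["centre"]),np.round(atz(ray(f,d["centre"],T),z),4))
E
```

```text
False
False
[ 0.42762177 -0.30352761  0.16650187] [-0.35564227 -0.26656115  0.96871106]
0.2025315978924482 [2.02987981e+00 1.29727839e-03 1.40923640e+00] [ 0.01493588 -0.08707542 -0.01279341]
False
7.6917 [ 0.42701665 -0.30295303  0.30426675] 0.20494924435278317 [-0.08065122  0.45767705 -1.32715174] [ 0.01174889 -0.05579698  0.04080237]
9.2167 [0.45419198 0.10816    0.30496919] 0.20304503336178148
wrist pulled_out_seat 0.68 [379. 180.] [0.5858 0.1227 0.15  ]
wrist free_hook 0.57 [379. 176.] [0.5843 0.1268 0.15  ]
wrist spreader 0.76 [390. 231.] [0.6147 0.0652 0.15  ]
wrist knife 0.74 [401. 126.] [0.6    0.1851 0.15  ]
wrist brush 0.63 [381. 276.] [0.6203 0.0044 0.15  ]
wrist filler 0.94 [402.  70.] [0.5929 0.2446 0.15  ]
wrist scraper 0.66 [255. 220.] [0.4526 0.1066 0.264 ]
side pulled_out_seat 0.67 [257. 172.] [0.5865 0.1289 0.15  ]
side free_hook 0.65 [256. 171.] [0.5832 0.1353 0.15  ]
side spreader 0.87 [281. 180.] [0.6312 0.0708 0.15  ]
side spreader 0.42 [258. 163.] [0.6021 0.1788 0.15  ]
side knife 0.9 [258. 163.] [0.6011 0.1785 0.15  ]
side knife 0.33 [278. 181.] [0.6202 0.0651 0.15  ]
side brush 0.98 [283. 195.] [ 0.6109 -0.002   0.15  ]
side filler 0.74 [241. 351.] [ 0.402  -0.4271  0.15  ]
side filler 0.68 [246. 153.] [0.5883 0.2497 0.15  ]
side scraper 0.95 [203. 137.] [0.4541 0.132  0.264 ]
top spreader 0.64 [250. 173.] [0.6152 0.0575 0.15  ]
top knife 0.53 [208. 179.] [0.6008 0.1833 0.15  ]
top brush 0.57 [269. 171.] [ 0.6204 -0.0007  0.15  ]
top filler 0.35 [350. 157.] [ 0.6588 -0.2491  0.15  ]
top filler 0.28 [151. 208.] [0.5168 0.3556 0.15  ]
```

View pics/wrist2.png

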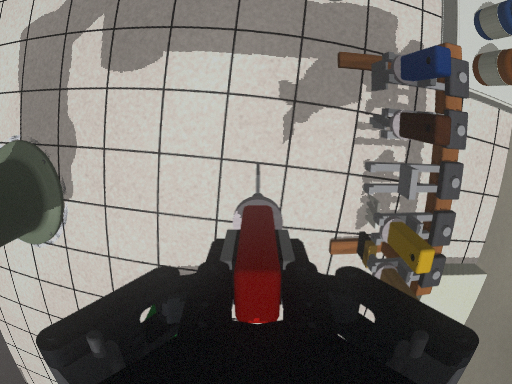

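Held scraper: collar at px (258,210), handle upright. The empty fork has prongs at rows ~167 and ~188 and its stop at (408,180), between the dark knife (425,127) and the yellow spreader (408,245). I'll move in close and refine the sideways fit.

```bash
cat >> h.py <<'E'
YAW=.1136;EX=np.array([np.cos(YAW),np.sin(YAW)]);EY=np.array([-np.sin(YAW),np.cos(YAW)])
def rk(p): return np.array([EX@p[:2],EY@p[:2]])
def wd(a,b,z): return (*(a*EX+b*EY),z)
E
python3 - <<'E'
from h import *
b=.0556;a=rk((.583,.1235))[0];print(a)
rv=down(YAW).as_rotvec()
move_l(wd(a-.06,b,.305),.2,rot=rv); move_l(wd(a-.06,b,.206),.12)
s=get_state();print(s["clock"],rk(s["position"]),s["position"],s["contact_force"])
f,T=wrist();cv2.imwrite("pics/w3.png",f["img"][:,:,::-1])
for n,z in(("pulled_out_seat",.15),("free_hook",.15),("spreader",.15),("knife",.15),("scraper",.1645)):
    for d in tip_of("wrist",n)[:1]: print(n,round(d["score"],2),np.round(d["centre"]),np.round(rk(atz(ray(f,d["centre"],T),z)),4))
cv2.imwrite("pics/w3c.png",cv2.resize(f["img"][90:260,220:420,::-1],(800,680)[:1]+(600,),interpolation=3)) if 0 else cv2.imwrite("pics/w3c.png",cv2.resize(f["img"][100:250,220:420,::-1],(800,600),interpolation=3))
E
```

```text
0.5932416921323047
11.8917 [0.53371863 0.05560133] [0.52397579 0.11574307 0.20685736] [ 0.10593235  0.676747   -0.83911993]
pulled_out_seat 0.83 [341. 207.] [0.594  0.0572]
free_hook 0.7 [341. 207.] [0.5946 0.0578]
spreader 0.62 [366. 278.] [ 0.6229 -0.0041]
knife 0.71 [380. 122.] [0.6197 0.1198]
scraper 0.96 [255. 218.] [0.5325 0.0551]
```

View pics/w3c.png

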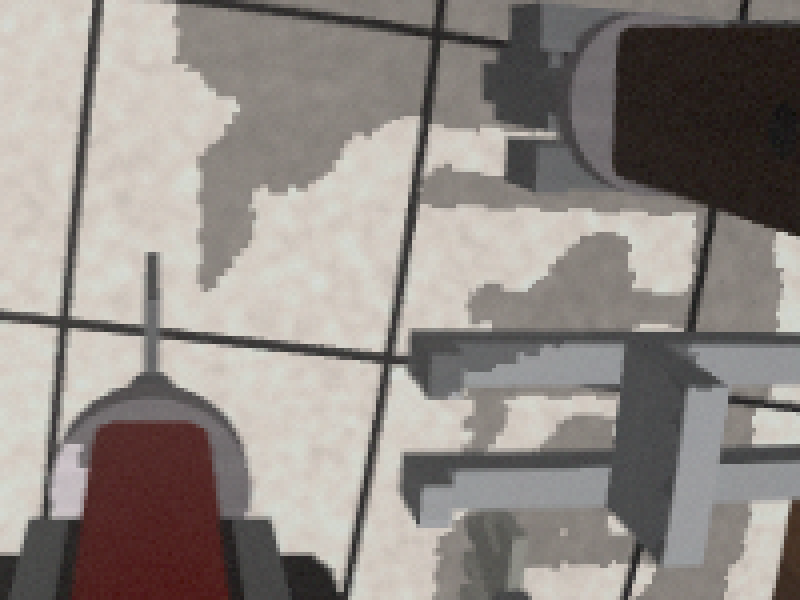

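```bash
python3 - <<'E'
from h import *
f,T=wrist()
def g(n,u,v,z): print(n,np.round(rk(atz(ray(f,(220+u/4,100+v/4),T),z)),4))
g("gap +",560,386,.15);g("gap -",560,466,.15);g("outer+",560,352,.15);g("outer-",560,508,.15)
g("stop top +",685,385,.178);g("stop top -",663,565,.178);g("stop rear+",727,385,.178);g("stop rear-",706,565,.178)
g("lip top+",455,356,.158);g("lip end -",420,525,.158)
g("collar L",50,470,.1735);g("collar R",248,480,.1735);g("collar far",150,398,.1735);g("collar far bottom",152,375,.1655)
g("blade edge far top(+20mm) ",152,253,.0655);g("blade far bottom", 152,300,.12)
E
```

```text
gap + [0.6079 0.0655]
gap - [0.6095 0.0501]
outer+ [0.6073 0.0719]
outer- [0.6106 0.0417]
stop top + [0.6193 0.0738]
stop top - [0.62   0.0423]
stop rear+ [0.6272 0.0738]
stop rear- [0.6285 0.0418]
lip top+ [0.5853 0.0732]
lip end - [0.5813 0.0424]
collar L [0.518  0.0587]
collar R [0.5491 0.0571]
collar far [0.5337 0.0706]
collar far bottom [0.534 0.072]
blade edge far top(+20mm)  [0.5343 0.0743]
blade far bottom [0.5342 0.0744]
```

Crop: the collar is at crop px (150,470) and the fork's prongs at (520,360) and (520,485). The stop's top edge runs (685,385)–(663,565). The collar clears the lips, the fork middle is 2.9 mm to +y of the scraper, and the stop face is about 16 mm + 70 mm ahead. I'll correct and feel for it.

```bash
python3 - <<'E'
from h import *
b=.0585
move_l(wd(.535,b,.206),.05); 
print(move_l(wd(.589,b,.206),.06,until_force=4))
s=get_state();f0=s["contact_force"];print(s["clock"],rk(s["position"]),f0)
h=move_l(wd(.618,b,.206),.012,until_force=3)
s=get_state();print(h,s["clock"],rk(s["position"]),s["position"][2],s["contact_force"]-f0,s["wrist_torque"],s["finger_gap"])
f,T=wrist();cv2.imwrite("pics/w4c.png",cv2.resize(f["img"][130:280,180:380,::-1],(800,600),interpolation=3))
E
```

```text
False
13.5417 [0.58862174 0.05853811] [ 0.19871484  0.87816653 -1.09326437]
True 14.9167 [0.6040306  0.05851954] 0.2050802719860826 [-0.49203962 -0.69675113 -0.36325786] [-0.06479699  0.02888744  0.00311334] 0.20792847219550928
```

View pics/w4c.png

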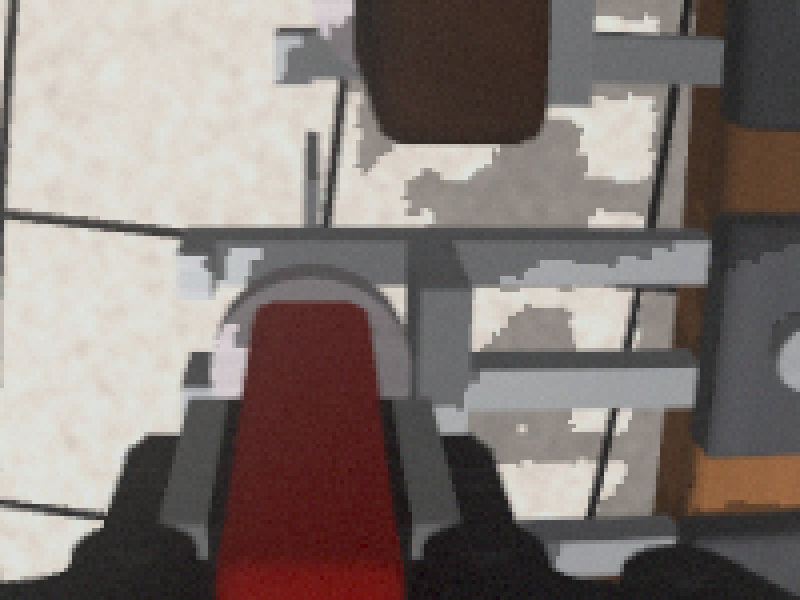

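Picture: the collar's right edge (410,330) is at the stop (412,330), left of it is the lip gap, and the shank is between the prongs. This matches the predicted contact (0.604 vs 0.6035). I'll back off 1.5 mm and lower.

```bash
python3 - <<'E'
from h import *
b=.0585
move_l(wd(.6024,b,.2053),.01);sleep(.2)
s=get_state();f0=s["contact_force"];print(rk(s["position"]),s["position"][2],f0)
h=move_l(wd(.6024,b,.188),.015,until_force=4)
s=get_state();print(h,s["clock"],rk(s["position"]),s["position"][2],s["contact_force"]-f0,s["wrist_torque"],s["finger_gap"])
sleep(.3);s=get_state();print(s["position"][2],s["contact_force"]-f0)
f,T=wrist();cv2.imwrite("pics/w5c.png",cv2.resize(f["img"][130:280,180:380,::-1],(800,600),interpolation=3))
E
```

```text
[0.60239654 0.05850951] 0.20523823471232022 [-0.19546277 -0.73938299 -1.92305259]
True 16.3417 [0.60229939 0.05850435] 0.1911140110720632 [-0.40999954  0.3508332   7.89757348] [-0.04469876  0.0674449   0.00515488] 0.20680968468307265
0.19110531875678335 [-0.28787289  0.87221599  6.73239953]
```

View pics/w5c.png

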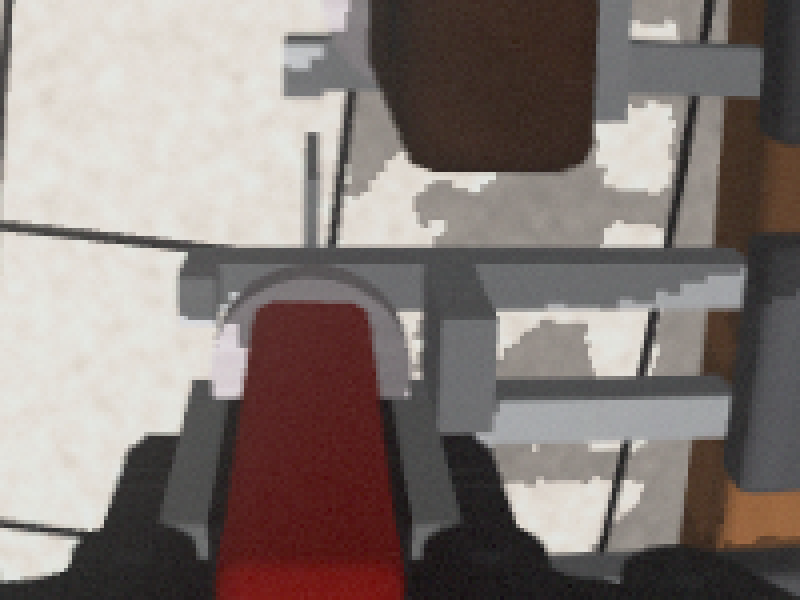

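It stopped at TCP z = 0.1911 (home predicted at 0.1915, resting on the lips would be ~0.1995). The picture shows the collar (312,330) down between the lips (190,290)/(195,390) and the stop (440,370). Releasing.

```bash
python3 - <<'E'
from h import *
let_go();sleep(.3);s=get_state();print(s["clock"],s["finger_gap"],s["contact_force"])
p=s["position"];print(move_l((p[0],p[1],.30),.08,until_force=8));p=get_state()["position"];print(p)
move_l((*(p[:2]-.12*EX),.34),.2);sleep(.5)
f,T=wrist()
for n,z in(("scraper",.15),("pulled_out_seat",.15),("knife",.15),("spreader",.15),("brush",.15),("filler",.15)):
    for d in tip_of("wrist",n)[:1]: print(n,round(d["score"],2),np.round(rk(atz(ray(f,d["centre"],T),z)),4))
a=cv2.resize(f["img"][40:340,256:512,::-1],None,fx=1.5,fy=1.5)
g=grab_frame("side")["img"][110:260,200:330,::-1];g=cv2.resize(g,(390,450),interpolation=3)
cv2.imwrite("pics/end.png",np.hstack([a,g]));print(get_state()["clock"])
E
```

```text
17.6583 1.0012340232219163 [0.59071673 0.08040536 0.37078804]
False
[0.59068135 0.12631687 0.29935102]
scraper 0.65 [0.6027 0.059 ]
pulled_out_seat 0.7 [0.596 0.059]
knife 0.89 [0.6192 0.1196]
spreader 0.59 [ 0.6228 -0.003 ]
filler 0.91 [0.6228 0.1775]
20.8667
```

View pics/end.png

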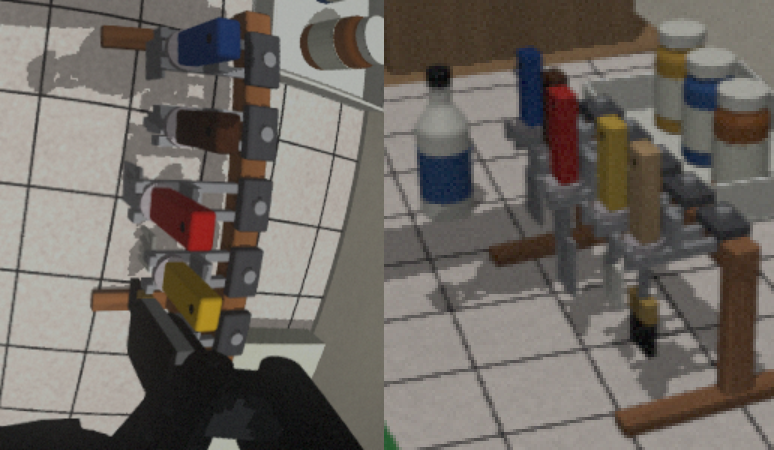

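The red scraper hangs upright at right-panel px (563,135) in line with its neighbours, all five tools are upright, the bottle is in place, and the gripper is clear.

```bash
python3 -c "
from cell import *
sign_off();print(get_state()['clock'])"
```

```text
the job is handed in; nothing more can be done
the job is handed in; nothing more can be done
```

The scraper is hanging fully home in the empty middle fork, released, and the job is handed in at about 21 s on the robot's clock. No verdict is reported.

- **How it went:** I lifted the scraper out of the plywood stand and entered the fork with the collar above the lips. The back stop answered a 3 N feel at 0.604 m along the rack's x axis, against 0.6035 m predicted from the picture. I then backed off 1.6 mm and lowered until contact, about 8 N peak.
- **Seating:** The tool stopped at z = 0.1911 m, against 0.1915 m expected for home. Resting on the lips would have read about 0.1995 m.
- **Last checks:** The scraper's position matched the fork's sideways to within about 1 mm (0.0590 m measured for both). The knife, spreader and filler were where they had been to within a few millimetres. All five tools and the bottle look undisturbed in the picture.
- **Not checked:** The network missed the brush in the final wrist picture, so I judged it by eye in the side view only. The cups were outside the final crop, but the arm kept well clear of them.

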